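Isolate the inspection gate, slide a filter cartridge into it, restore power

ROBOT

A 7-joint arm with a two-finger parallel gripper is mounted at the origin on the work surface. World frame = base frame: x ahead of the robot, y to its left, z up, the work surface at z = 0. Lengths are in mm, angles in rad, forces in N, time in s.
With the tool pointing down it reaches from about 400 to 875 mm from the base axis. Payload 4.4 kg.
Tool frame: the origin (TCP) lies midway between the tips of the shut fingers; the grasp point (between the pads) lies 19 mm behind it; z points along the fingers, y is the line along which they close (so a half turn about z gives the same grasp; the last joint's range is limited). The gripper opens to 85 mm and grips with 20 to 120 N. Pads are 22 mm wide; open, the fingers measure 114 mm over their backs; the gripper's body (76 mm by 85 mm) begins 54 mm behind the grasp point. The pads swing forward as they close: fully open they stand 13 mm farther back than shut.
Start: joints at [1.096, 0.628, 0.038, 1.517, -0.027, 0.996, -0.02], TCP at [258.409, -596.442, 231.313] pointing down, gripper open.
Joint ranges: [-3.06, 3.06], [-0.37, 2.12], [-1.25, 1.32], [0.18, 2.47], [-1.1, 4.24], [0.23, 1.98], [-2.94, 2.94]. Speed limits (rad/s): [2.57, 2.57, 3.14, 3.14, 3.14, 3.14, 3.14].

INTERFACE

Orientations are given as [roll, pitch, yaw] about the fixed x, y, z axes, in that order (R = Rz(yaw) Ry(pitch) Rx(roll)).
In Python, from station import env, snapshot, spotter gives the robot as it stands. The module is installed in compiled form; this text tells all that it offers.
- The arm moves only by the tool apply_moves, never from a script. Its argument "plan" is a list of rows, each an object with "dp": the shift along the tool's x, y, z in m, a list of three; "rotation": the turn, a rotation vector about the tool's x, y, z in rad, a list of three; "gripper": the opening, from 0 (shut) to 1 (fully open). In form: [{"dp": [dx, dy, dz], "rotation": [wx, wy, wz], "gripper": gripper}, ...]. A call has 1 to 12 rows; each row shifts and turns the commanded pose from where the row before left it, along the tool's axes as they then stand; what a row does not reach is not made up. A row lasts 1/8 s, in which the tool goes at most 62.5 mm and 10.7 degrees, less where a joint would pass 70% of its speed; a pose out of reach is approached as far as the arm can. A call is refused whole if a number of a shift passes 0.0625 or a number of a turn 0.188, either way. A call with a gripper value outside its range is refused whole. The fingers move at their own pace and stop on an object; "squeeze" is the grip in N (left out, the last holds). Time passes only in rows, so rows that do not move let the fingers close. It gives the time, the measured TCP pose, the force, the opening and the grip force at its end, in the units of the state.
- env.read_state(): the state, without advancing time (a new reading comes with each control period).
- snapshot(name): name is "scene" or "top" or "wrist"; returns a dict with "frame" (384x512x3 uint8, blue, green, red), "mtx" (3x3 intrinsics, pixels), "eye" and "attitude" of the camera in the world; the wrist camera has in their place "mount" (4x4, takes a point from camera to tool coordinates, whose origin is the TCP and whose axes are the flange's). Camera axes: x right, y down, z forward; pixel columns grow to the right and rows downward; lengths in mm; the calibration is good to about 2 mm. A picture is of the moment at which its call begins: read the wrist's pose just before it. There is no depth.
- env.job_done(): hands the job in; it is judged then, once.
Trained networks look in a picture, given as the dict that the camera call returned (one of the last four; its "shot" number tells which), for a name from the list of things; names that differ only in an ending like _2 or _b are one class to them, and where a whole thing is asked for, a point or a joint stands for the part that bears it (a point fixed in the world has none). Each returns a list of dicts, best first, with "confidence" (0 to 1); they miss things now and then, are a little off and sometimes report something else, mostly with a low value. They report only what shows in the picture. A call takes as long as a camera call.
- spotter.look_for(picture, name): "at" ([x, y, z] in mm, in world coordinates, good to about 4 mm: the middle of the surface that is visible of it).
- spotter.landmark_of(picture, name): "at" ([x, y, z] in mm, in world coordinates, good to about 4 mm: a listed point, or the origin of a listed thing).
The state is a dict: "clock": time; "joints": joint angles; "qd": joint speeds; "joint_efforts": joint torques, N m; "position": TCP position; "orientation": TCP orientation; "wrist_force": force on the tool from outside, world axes, zero at the start; "moment": the same for the moment, N m; "grip_width": opening from 0.0 (shut) to 1.0 (fully open); "finger_force": force on a finger pad.
Only numpy, scipy, OpenCV 4.12 (cv2) and the standard library are available. Lean on these libraries where they do the work, as an engineer would, in place of code of your own. Each camera call takes 0.05 s, during which the arm holds its last target. There are 200 camera calls.

TASK

First switch the power isolator off by turning its handle from the dash mark to the dot mark. With the power off, slide the filter cartridge that stands on the robot's side of the two sensor heads along the table, without lifting or tipping it, until it stands centred midway between the heads and in line with them. Then turn the handle fully back on to the dash, without bumping the heads; leave everything else where it is.

Things in the scene. Friction and masses are not known exactly. Their poses are not given: they have to be found in the camera images.
- handle (a joint): Handle of the isolator, a black bar on a vertical axis; 0 = off (bar points to the dot, the box's -y), pi/2 = on (bar points to the dash, the box's -x). The value grows clockwise seen from above. A spring detent holds it at both ends and snaps it over past the middle; it takes about 4 N near the tip.
- isolator: Power isolator: a grey box 150 x 150 mm fixed on the table, aluminium lid, top at 65 mm, two black glands on its +x side. Origin: centre of its underside. The handle's axis is at x = +30, y = +30 mm in this frame. On the lid, 93 mm from the axis, a raised round dot, 12 mm (off) towards -y and a raised dash 6 x 30 mm (on) towards -x.
- handle_axis (a point): Point on the handle's axis at the height of the handle's top, 106 mm above the table; axes as the isolator.
- handle_tip (a point): Middle of the top edge at the free end of the handle, 85 mm from its axis, 106 mm above the table; moves with the handle. The bar is 20 mm wide, its underside at 76 mm and its top at 106 mm above the table; a round hub of 42 mm diameter surrounds the axis; a white line runs along its top. The space beside the bar is free above the lid (65 mm).
- cartridge: The filter cartridge to be moved: a closed, solid, pale pink cylinder with dark steel end rims, 90 mm diameter, 65 mm high, about 0.3 kg, loose and upright on the table on the robot's side of the gate. Origin: centre of its underside.
- gate: Inspection gate: two grey sensor heads, 46 mm deep (x), 40 mm wide (y), 55 mm high, fixed on the table on 60 x 60 mm steel feet. Origin: on the table midway between the heads, where the cartridge belongs. y runs from head to head, inner faces at y = +-90 mm; x is the way through. The table between them is bare.
- spare: Another cartridge of the same kind, beyond the gate; to be left alone. Origin: centre of its underside.
- screwdriver: Screwdriver 190 mm long lying on the table; to be left alone.
- end_ring: Steel ring, 70 mm across, 10 mm high, lying beyond the gate; to be left alone.
- oil: White bottle, 52 mm diameter, 110 mm high; to be left alone.
- gauge_block: Steel block 50 x 30 x 20 mm beyond the gate; to be left alone.
- regulator: Fixed air regulator unit on the other side from the isolator: block 100 x 140 x 40 mm with two round regulators, 92 mm high. Origin: centre of its underside.

How it is judged (in metres and radians):
On the way, in this order (a step that is already met when the one before it is completed fails the run):
1. the handle is at off, resting in its detent (value of joint handle between -0.12 and 0.12 rad), for 0.2 s.
2. with the handle still off, the cartridge stands still, midway between the heads and in line with them (x of cartridge in the frame of gate between -0.012 and 0.012 m and y of cartridge in the frame of gate between -0.012 and 0.012 m and linear speed of cartridge below 0.01 m/s and value of joint handle below 0.15 rad), for 0.3 s.
At the end, for the whole second after the job is handed in: The handle is at on (within 0.12 rad of pi/2) and the cartridge stands upright and still on the table, its centre within 12 mm of the midpoint between the heads, both along and across the gate (value of joint handle above 1.45 rad and x of cartridge in the frame of gate between -0.012 and 0.012 m and y of cartridge in the frame of gate between -0.012 and 0.012 m and linear speed of cartridge below 0.01 m/s and angle between cartridge's own z axis and vertical below 0.05 rad and height (world z) of cartridge below 0.005 m); the robot touches nothing.
It fails at once if the cartridge is lifted more than 12 mm or tipped more than 0.2 rad (height (world z) of cartridge above 0.012 m or angle between cartridge's own z axis and vertical above 0.2 rad).
It fails at once if a sensor head is bumped with more than 8 N (contact force between gate and anything else above 8 N).
It fails at once if the spare cartridge, screwdriver, ring, bottle or steel block is moved more than 20 mm (distance of any of spare, screwdriver, end_ring, oil, gauge_block from where it was at the start of the episode above 0.02 m).
It also fails if it takes over 64 s, if anything falls off the work surface, if the arm or the gripper's body presses on something with over 40 N, if the wrist force passes 120 N, or if a joint passes its speed limit or range.

## Working session

There is one attempt and no reset: what is moved stays moved. The work goes in short steps, Python scripts to look and compute and a tool call to move; the robot and the scene stay as the last step left them, time stands still between calls to the robot, and variables do not carry over. Pictures are saved under pics/ and viewed, at most 10 in all, crops included, and the job is handed in when it is done.

Besides the shell and the picture viewer there is one more tool, called after "Call:" as name(argument=value, ...) on one line, values as JSON. apply_moves: Moves the arm, as the interface text tells. Its arguments: {"type":"object","properties":{"plan":{"type":"array"},"squeeze":{"type":"number"}},"required":["plan"]}

```bash
mkdir -p pics
python3 - <<'E'
from station import env,snapshot,spotter
import cv2,numpy as np
s=env.read_state();print({k:np.round(v,3).tolist() for k,v in s.items()})
for c in("top","scene"):
    p=snapshot(c);cv2.imwrite(f"pics/{c}0.png",p["frame"])
    print(c,np.round(p["mtx"],1).tolist(),np.round(p["eye"],1).tolist(),np.round(p["attitude"],4).tolist())
    for n in("isolator","handle_axis","handle_tip","cartridge","gate","spare","regulator","oil","screwdriver","end_ring","gauge_block"):
        print(n,[(np.round(d["at"],1).tolist(),round(d["confidence"],2)) for d in spotter.landmark_of(p,n)[:3]])
E
```

```text
{'clock': 0.0, 'joints': [1.096, 0.629, 0.038, 1.518, -0.027, 0.996, -0.02], 'qd': [-0.001, -0.0, -0.001, -0.002, -0.0, 0.001, -0.001], 'joint_efforts': [-0.001, -56.34, 1.226, -19.345, 0.011, 0.011, -0.0], 'position': [258.154, -595.833, 230.386], 'orientation': [-3.14, 0.0, 0.409], 'wrist_force': [-0.918, 0.54, -0.06], 'moment': [-0.061, -0.022, 0.064], 'finger_force': 0.0, 'grip_width': 1.0}
top [[491.0, 0.0, 257.4], [0.0, 491.0, 191.3], [0.0, 0.0, 1.0]] [385.8, 14.4, 1416.8] [-2.9692, -0.0203, -1.588]
isolator [([479.0, -313.5, 3.6], 0.92)]
handle_axis [([517.0, -304.4, 106.0], 0.98)]
handle_tip [([440.9, -260.0, 107.4], 0.94), ([517.1, -302.9, 107.9], 0.69)]
cartridge [([479.8, -41.9, 0.1], 0.84)]
gate [([478.2, -40.3, -2.6], 0.53)]
spare [([783.7, 6.5, 2.9], 0.82)]
regulator [([468.1, 273.3, -1.0], 0.73)]
oil [([684.4, -300.8, 6.2], 0.74)]
screwdriver [([699.4, 353.5, -1.2], 0.68)]
end_ring [([757.4, 175.1, 2.5], 0.8)]
gauge_block [([728.2, -195.4, 0.9], 0.64)]
scene [[411.9, 0.0, 256.6], [0.0, 411.9, 191.5], [0.0, 0.0, 1.0]] [1307.1, 385.7, 643.0] [-2.174, -0.02, 2.1105]
isolator []
handle_axis [([513.9, -300.0, 103.1], 0.83)]
handle_tip [([439.5, -258.7, 103.3], 0.58)]
cartridge [([478.4, -46.3, 3.2], 0.71)]
gate []
spare [([780.7, 9.5, 1.0], 0.89)]
regulator [([466.0, 275.7, 0.2], 0.79)]
oil [([680.9, -308.2, 1.6], 0.92)]
screwdriver [([703.4, 355.5, -5.1], 0.61)]
end_ring [([761.8, 175.9, -0.4], 0.78)]
gauge_block [([728.8, -198.9, -1.5], 0.58)]
```

View pics/top0.png

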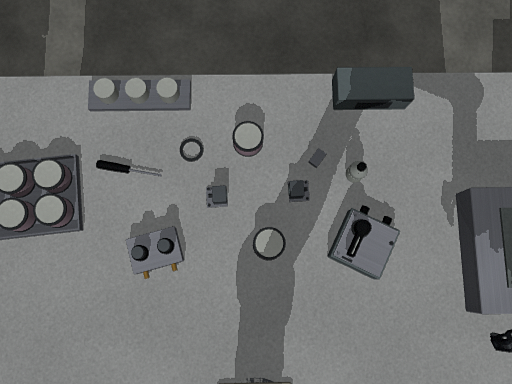

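View pics/scene0.png

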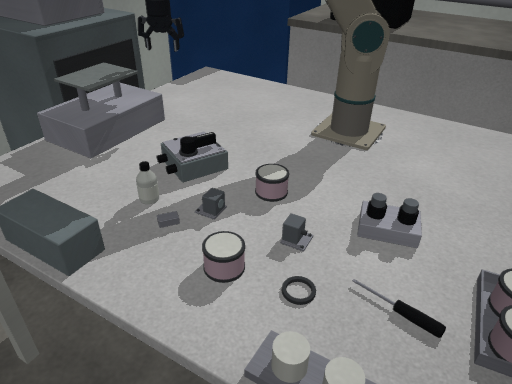

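The top view shows the heads at about (217,195) and (298,190), the cartridge at (269,243), and the handle running from hub (361,228) to tip (351,256), so it points to the dash (on). I'll rectify the gate region at head-top height.

```bash
cat > h.py <<'E'
import numpy as np,cv2
from scipy.spatial.transform import Rotation as R
def P(p):
    A=R.from_euler('xyz',p["attitude"]).as_matrix()
    return np.c_[A.T,-A.T@np.array(p["eye"])],np.array(p["mtx"])
def proj(p,X):
    E,K=P(p);u=K@(E[:,:3]@np.array(X,float)+E[:,3]);return u[:2]/u[2]
def ortho(p,x0,y0,w,h,z,s):
    # image: up=+x, left=+y ; corner (top-left) = x0,y0 ; s px/mm
    W=np.array([[x0,y0,z],[x0,y0-w,z],[x0-h,y0-w,z],[x0-h,y0,z]])
    a=np.float32([proj(p,q) for q in W]);b=np.float32([[0,0],[w*s,0],[w*s,h*s],[0,h*s]])
    return cv2.warpPerspective(p["frame"],cv2.getPerspectiveTransform(a,b),(int(w*s),int(h*s)),flags=cv2.INTER_CUBIC)
E
python3 - <<'E'
from h import *
from station import snapshot,spotter
p=snapshot("top")
print(proj(p,[480,-44,65]),proj(p,[516,-302,106]))
cv2.imwrite("pics/o1.png",ortho(p,680,160,320,240,55,2.5))
for c in("top","scene"):
    q=snapshot(c); print(c,[(np.round(d["at"],1).tolist(),round(d["confidence"],2)) for n in("gate","cartridge","handle_axis","handle_tip","isolator") for d in spotter.landmark_of(q,n)])
    print([(np.round(d["at"],1).tolist(),round(d["confidence"],2)) for d in spotter.look_for(q,"gate")])
E
```

```text
[268.04543449 241.65368461] [364.24795124 225.64085452]
top [([480.0, -42.9, -5.0], 0.68), ([516.2, -301.9, 107.5], 0.94), ([438.4, -261.9, 102.7], 0.78), ([477.6, -316.7, 2.0], 0.8), ([785.5, 8.8, 6.0], 0.36)]
[([618.5, 69.5, 52.0], 0.67)]
scene [([479.0, -46.9, 0.4], 0.88), ([783.3, 8.4, -0.8], 0.66), ([471.7, -314.1, 2.0], 0.62)]
[([498.7, -276.3, 97.7], 0.67), ([644.9, 80.4, 32.8], 0.65)]
```

View pics/o1.png

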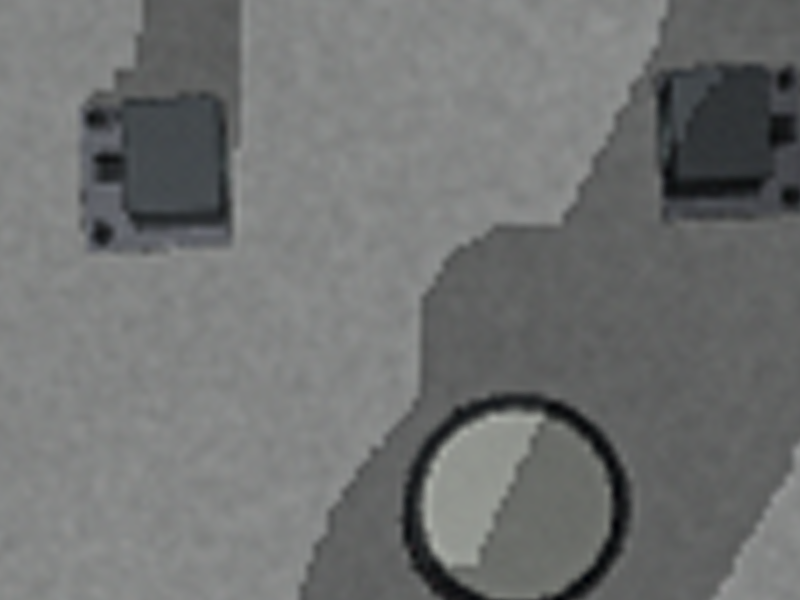

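The rectified crop shows the head tops centred at (174,154) and (719,122), and the cartridge rim at (517,502). That puts the gate centre at about (625,-19) with yaw about 3.4°, and the cartridge at about (478.5,-46.5). Next I go above the handle.

Call:
apply_moves(plan=[{"dp":[0.045,-0.031,0],"rotation":[0,0,0],"gripper":0.8},{"dp":[0.045,-0.031,0],"rotation":[0,0,0],"gripper":0.8},{"dp":[0.045,-0.031,0],"rotation":[0,0,0],"gripper":0.8},{"dp":[0.045,-0.031,0],"rotation":[0,0,0],"gripper":0.8},{"dp":[0.045,-0.031,0],"rotation":[0,0,0],"gripper":0.8},{"dp":[0.045,-0.031,0],"rotation":[0,0,0],"gripper":0.8},{"dp":[0.044,-0.032,0],"rotation":[0,0,0],"gripper":0.8},{"dp":[0,0,0],"rotation":[0,0,0.183],"gripper":0.8},{"dp":[0,0,0],"rotation":[0,0,0.183],"gripper":0.8},{"dp":[0,0,0],"rotation":[0,0,0.183],"gripper":0.8},{"dp":[0,0,0],"rotation":[0,0,0.183],"gripper":0.8},{"dp":[0,0,0],"rotation":[0,0,0.183],"gripper":0.8}], squeeze=20)

```text
clock: 3.45
position: [460.0, -271.6, 231.5]
orientation: [-3.141, -0.0, -0.512]
wrist_force: [-0.6, 0.2, -0.6]
grip_width: 0.803
finger_force: 0.0
```

Call:
apply_moves(plan=[{"dp":[0,0,0],"rotation":[0,0,0],"gripper":0.8},{"dp":[0,0,0],"rotation":[0,0,0],"gripper":0.8}])

```text
clock: 3.7
position: [460.0, -271.5, 231.3]
orientation: [-3.142, -0.0, -0.503]
wrist_force: [0.6, -0.5, 0.2]
grip_width: 0.8
finger_force: 0.0
```

Run:
```python
from h import *
from station import snapshot,spotter,env
s=env.read_state();print(s["clock"],s["position"],s["orientation"],s["grip_width"],s["joints"])
p=snapshot("wrist");cv2.imwrite("pics/w1.png",p["frame"]);print(np.round(p["mount"],3).tolist(),p["mtx"])
for n in("handle_axis","handle_tip","isolator"):print(n,[(np.round(d["at"],1).tolist(),round(d["confidence"],2)) for d in spotter.landmark_of(p,n)])
```

```text
3.7 [ 459.99532186 -271.49184731  231.34953861] [-3.14150886e+00 -1.24567111e-04 -5.03004858e-01] 0.8000853216160947 [ 0.29167823  0.47477284  0.2764313   1.84652949 -0.16803971  0.84277713
 -1.42257913]
[[0.0, -0.96, -0.279, 70.175], [1.0, 0.0, -0.001, -0.182], [0.001, -0.279, 0.96, -142.002], [0.0, 0.0, 0.0, 1.0]] [[296.177443     0.         256.70092898]
 [  0.         296.177443   189.51888753]
 [  0.           0.           1.        ]]
handle_axis [([517.3, -299.6, 104.3], 0.92)]
handle_tip [([435.2, -258.3, 105.6], 0.71)]
isolator [([471.2, -312.2, 2.0], 0.61)]
```

View pics/w1.png

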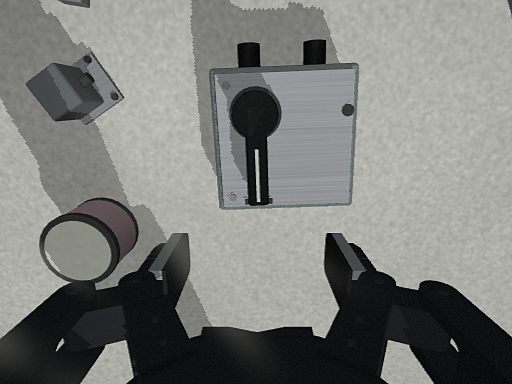

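The wrist view shows the bar at column 258, centred between the fingers, with its tip at (258,203) and the dot at (347,110) to the right. Now descend and straddle it loosely.

Call:
apply_moves(plan=[{"dp":[0,0,0.051],"rotation":[0,0,0],"gripper":0.8},{"dp":[0,0,0.051],"rotation":[0,0,0],"gripper":0.8},{"dp":[0,0,0.051],"rotation":[0,0,0],"gripper":0.8},{"dp":[0,0,0],"rotation":[0,0,0],"gripper":0.4},{"dp":[0,0,0],"rotation":[0,0,0],"gripper":0.4},{"dp":[0,0,0],"rotation":[0,0,0],"gripper":0.4},{"dp":[0,0,0],"rotation":[0,0,0],"gripper":0.4}])

```text
clock: 4.78
position: [460.9, -272.1, 80.0]
orientation: [-3.141, -0.003, -0.506]
wrist_force: [-0.2, -0.7, -0.3]
grip_width: 0.401
finger_force: 0.0
```

Call:
apply_moves(plan=[{"dp":[0.001,0.0111,0],"rotation":[0,0,-0.1745],"gripper":0.4},{"dp":[0.001,0.0111,0],"rotation":[0,0,-0.1745],"gripper":0.4},{"dp":[0.001,0.0111,0],"rotation":[0,0,-0.1745],"gripper":0.4},{"dp":[0.001,0.0111,0],"rotation":[0,0,-0.1745],"gripper":0.4},{"dp":[0.001,0.0111,0],"rotation":[0,0,-0.1745],"gripper":0.4},{"dp":[0.001,0.0111,0],"rotation":[0,0,-0.1745],"gripper":0.4},{"dp":[0.001,0.0111,0],"rotation":[0,0,-0.1745],"gripper":0.4},{"dp":[0.001,0.0111,0],"rotation":[0,0,-0.1745],"gripper":0.4},{"dp":[0.001,0.0111,0],"rotation":[0,0,-0.1745],"gripper":0.4},{"dp":[0,0,0],"rotation":[0,0,0],"gripper":0.4},{"dp":[0,0,0],"rotation":[0,0,0],"gripper":0.4}])

```text
clock: 6.15
position: [484.4, -358.3, 78.6]
orientation: [-3.141, 0.0, 1.061]
wrist_force: [-0.2, 0.4, -0.3]
grip_width: 0.403
finger_force: 0.0
```

Run:
```python
from h import *
from station import snapshot,spotter,env
s=env.read_state();print(s["clock"],s["position"],s["orientation"],s["wrist_force"],s["joints"])
for c in ("wrist","scene"):
  p=snapshot(c)
  if c=="wrist":cv2.imwrite("pics/w2.png",p["frame"])
  for n in("handle_axis","handle_tip"):print(n,[(np.round(d["at"],1).tolist(),round(d["confidence"],2)) for d in spotter.landmark_of(p,n)])
```

```text
6.15 [ 484.42722702 -358.30817806   78.63339856] [-3.14117857e+00  4.14205400e-04  1.06132291e+00] [-0.17376558  0.44826945 -0.29460467] [ 0.74491197  0.76794666 -0.25014658  1.7725926   0.29363311  0.63802945
 -0.18466504]
handle_axis []
handle_tip [([473.5, -376.7, 105.2], 0.79)]
handle_axis [([519.6, -301.9, 106.7], 0.77)]
handle_tip [([474.7, -373.7, 104.6], 0.75)]
```

View pics/w2.png

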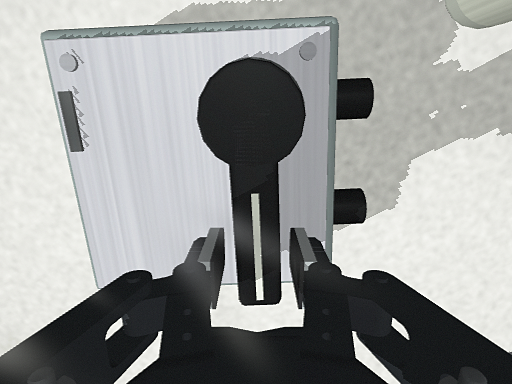

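The wrist view shows the handle pointing away from the dash at (70,120), straddled between the fingers and off; tip minus axis gives about 240°. Now up and over behind the cartridge.

Call:
apply_moves(plan=[{"dp":[0,0,-0.055],"rotation":[0,0,0],"gripper":0.5},{"dp":[0,0,-0.055],"rotation":[0,0,0],"gripper":0.6},{"dp":[0.0374,-0.0352,0],"rotation":[0,0,0],"gripper":0.6},{"dp":[0.0374,-0.0352,0],"rotation":[0,0,0],"gripper":0.6},{"dp":[0.0374,-0.0352,0],"rotation":[0,0,0],"gripper":0.6},{"dp":[0.0374,-0.0352,0],"rotation":[0,0,0],"gripper":0.6},{"dp":[0.0374,-0.0352,0],"rotation":[0,0,0],"gripper":0.6},{"dp":[0.0374,-0.0352,0],"rotation":[0,0,0],"gripper":0.6},{"dp":[0,0,0],"rotation":[0,0,0.1746],"gripper":0.6},{"dp":[0,0,0],"rotation":[0,0,0.1746],"gripper":0.6},{"dp":[0,0,0],"rotation":[0,0,0.1746],"gripper":0.6},{"dp":[0,0,0],"rotation":[0,0,0.1746],"gripper":0.6}])

```text
clock: 7.95
position: [409.2, -59.6, 188.5]
orientation: [3.141, -0.0, 0.36]
wrist_force: [-0.2, 1.0, 0.4]
grip_width: 0.6
finger_force: 0.0
```

Call:
apply_moves(plan=[{"dp":[0,0,0],"rotation":[0,0,0.1746],"gripper":0.6},{"dp":[0,0,0],"rotation":[0,0,0],"gripper":0.6},{"dp":[0,0,0],"rotation":[0,0,0],"gripper":0.6}])

```text
clock: 8.32
position: [409.2, -59.6, 188.4]
orientation: [3.142, -0.0, 0.194]
wrist_force: [0.4, 0.9, 0.4]
grip_width: 0.602
finger_force: 0.0
```

Run:
```python
from h import *
from station import snapshot,spotter,env
s=env.read_state();print(s["clock"],s["position"],s["orientation"],s["joints"])
p=snapshot("wrist");cv2.imwrite("pics/w3.png",p["frame"])
for n in("cartridge","gate"):print(n,[(np.round(d["at"],1).tolist(),round(d["confidence"],2)) for d in spotter.landmark_of(p,n)])
p=snapshot("scene");print([(np.round(d["at"],1).tolist(),round(d["confidence"],2)) for d in spotter.landmark_of(p,"handle_tip")])
```

```text
8.325 [409.19778287 -59.61855353 188.38947827] [ 3.1415791e+00 -1.6119153e-04  1.9432795e-01] [ 0.13638539  0.37078269 -0.07883598  2.18732062  0.0516504   0.58499351
 -1.35665044]
cartridge [([474.8, -47.7, -0.9], 0.81)]
gate []
[([475.9, -373.8, 105.1], 0.57)]
```

View pics/w3.png

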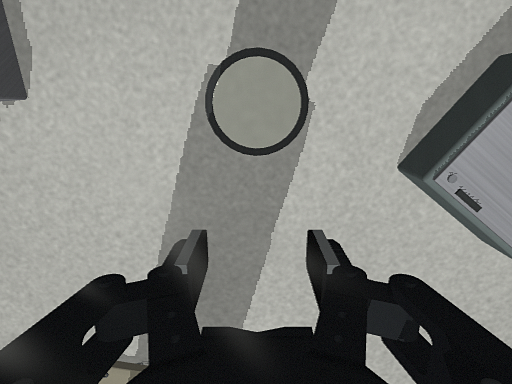

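The wrist view shows the cartridge top centred at (257,101), in line with the fingers and about 72 mm ahead. Descend and push most of the way.

Call:
apply_moves(plan=[{"dp":[0,0,0.058],"rotation":[0,0,0],"gripper":0.6},{"dp":[0,0,0.058],"rotation":[0,0,0],"gripper":0.6},{"dp":[0,0,0.059],"rotation":[0,0,0],"gripper":0.6},{"dp":[0,0,0],"rotation":[0,0,0],"gripper":0.6},{"dp":[0.01,0,0],"rotation":[0,0,0],"gripper":0.6},{"dp":[0.008,0,0],"rotation":[0,0,0],"gripper":0.6},{"dp":[0.006,0,0],"rotation":[0,0,0],"gripper":0.6},{"dp":[0.006,0,0],"rotation":[0,0,0],"gripper":0.6},{"dp":[0.008,0,0],"rotation":[0,0,0],"gripper":0.6},{"dp":[0.01,0,0],"rotation":[0,0,0],"gripper":0.6},{"dp":[0.01,0,0],"rotation":[0,0,0],"gripper":0.6},{"dp":[0.01,0,0],"rotation":[0,0,0],"gripper":0.6}])

```text
clock: 10.07
position: [466.6, -53.4, 53.8]
orientation: [3.129, 0.033, 0.192]
wrist_force: [-6.0, -1.2, 4.8]
grip_width: 0.6
finger_force: 3.6
```

Call:
apply_moves(plan=[{"dp":[0.01,0,0],"rotation":[0,0,0],"gripper":0.6},{"dp":[0.01,0,0],"rotation":[0,0,0],"gripper":0.6},{"dp":[0.01,0,0],"rotation":[0,0,0],"gripper":0.6},{"dp":[0.01,0,0],"rotation":[0,0,0],"gripper":0.6},{"dp":[0.01,0,0],"rotation":[0,0,0],"gripper":0.6},{"dp":[0.01,0,0],"rotation":[0,0,0],"gripper":0.6},{"dp":[0.006,0,0],"rotation":[0,0,0],"gripper":0.6},{"dp":[0.004,0,0],"rotation":[0,0,0],"gripper":0.6},{"dp":[0.002,0,0],"rotation":[0,0,0],"gripper":0.6},{"dp":[0,0,0],"rotation":[0,0,0],"gripper":0.6}])

```text
clock: 11.32
position: [536.2, -40.3, 52.0]
orientation: [3.128, 0.034, 0.191]
wrist_force: [-7.5, -1.1, 9.3]
grip_width: 0.602
finger_force: 6.2
```

```bash
cat > look.py <<'E'
from h import *
from station import snapshot,spotter,env
import sys
s=env.read_state();print(s["clock"],s["position"],s["orientation"],s["wrist_force"])
T=[]
for c in("top","scene","wrist"):
    p=snapshot(c)
    for n in("cartridge","gate"):print(c,n,[(np.round(d["at"],1).tolist(),round(d["confidence"],2)) for d in spotter.landmark_of(p,n)])
    if c=="top":
        a=cv2.resize(ortho(p,680,160,320,240,55,2.5),(800,600)); cv2.imwrite(f"pics/{sys.argv[1]}.png",a)
    if c=="wrist":cv2.imwrite(f"pics/{sys.argv[1]}w.png",p["frame"])
E
python3 look.py a
```

```text
11.325 [536.20956772 -40.27989499  51.99647649] [3.12808787 0.03428946 0.19121229] [-7.52251845 -1.13809778  9.31642483]
top cartridge [([518.5, -299.7, 105.5], 0.66), ([585.7, -28.0, 0.4], 0.46)]
top gate []
scene cartridge [([582.9, -31.0, 1.0], 0.57)]
scene gate [([467.9, 276.4, 0.2], 0.57), ([782.4, 11.5, -1.0], 0.32)]
wrist cartridge []
wrist gate []
```

View pics/aw.png

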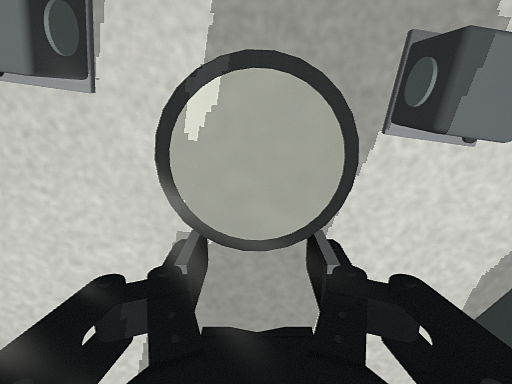

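The wrist view shows the cartridge at (257,150) upright between the fingers, with the heads at top left and right. The arm could not get low at the near radius (z = 52, slightly tilted). I'll back off, straighten and go lower.

Call:
apply_moves(plan=[{"dp":[-0.01,0,0],"rotation":[0,0,0],"gripper":0.6},{"dp":[-0.015,0,0],"rotation":[0,0,0],"gripper":0.6},{"dp":[0,0,0],"rotation":[0.0135,0.034,0],"gripper":0.6},{"dp":[0,0,0],"rotation":[0,0,0],"gripper":0.6}])

```text
clock: 12.28
position: [514.6, -44.3, 52.7]
orientation: [-3.141, -0.007, 0.192]
wrist_force: [-0.4, 0.4, -0.4]
grip_width: 0.6
finger_force: 0.0
```

Call:
apply_moves(plan=[{"dp":[0,0,0.02],"rotation":[0,0,0],"gripper":0.6},{"dp":[0,0,0.018],"rotation":[0,0,0],"gripper":0.6},{"dp":[0,0,0],"rotation":[0,0,0],"gripper":0.6}])

```text
clock: 12.65
position: [514.4, -43.5, 13.6]
orientation: [-3.141, -0.004, 0.193]
wrist_force: [-0.0, -1.1, 0.4]
grip_width: 0.596
finger_force: 0.0
```

```bash
python3 look.py b; python3 -c "
from station import env;print(env.read_state()['joints'])"
```

```text
12.65 [514.41575525 -43.46736655  13.63286157] [-3.14050458 -0.00416554  0.1931171 ] [-0.03834858 -1.1150383   0.38685967]
top cartridge [([583.9, -28.2, -1.0], 0.7)]
top gate []
scene cartridge [([579.8, -33.7, 0.3], 0.63)]
scene gate [([579.1, -32.2, 1.6], 0.41)]
wrist cartridge [([581.5, -30.0, -1.8], 0.75)]
wrist gate []
[ 0.13267345  0.79443203 -0.15162957  2.03891793  0.33778197  0.32541118
 -1.67292083]
```

View pics/bw.png

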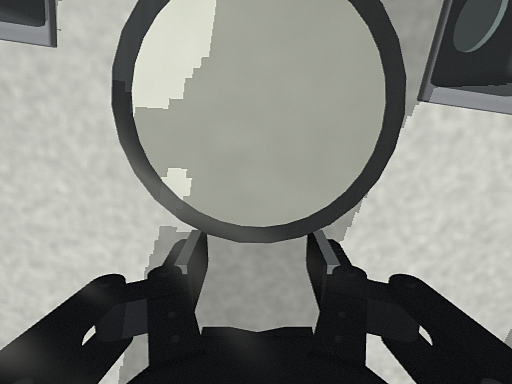

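The cartridge is about 69 mm ahead and centred (column 258). Continue slowly with a slight leftward drift, stopping short.

Call:
apply_moves(plan=[{"dp":[0.008,0,0],"rotation":[0,0,0],"gripper":0.6},{"dp":[0.007,0,0],"rotation":[0,0,0],"gripper":0.6},{"dp":[0.005,0,0],"rotation":[0,0,0],"gripper":0.6},{"dp":[0.005,-0.0006,0],"rotation":[0,0,0],"gripper":0.6},{"dp":[0.006,-0.0006,0],"rotation":[0,0,0],"gripper":0.6},{"dp":[0.006,-0.0006,0],"rotation":[0,0,0],"gripper":0.6},{"dp":[0.006,-0.0006,0],"rotation":[0,0,0],"gripper":0.6},{"dp":[0.005,-0.0006,0],"rotation":[0,0,0],"gripper":0.6},{"dp":[0.004,-0.0005,0],"rotation":[0,0,0],"gripper":0.6},{"dp":[0.002,0,0],"rotation":[0,0,0],"gripper":0.6},{"dp":[0,0,0],"rotation":[0,0,0],"gripper":0.6}])

```text
clock: 14.48
position: [566.9, -29.9, 14.8]
orientation: [-3.141, -0.006, 0.193]
wrist_force: [-1.7, -0.1, -0.8]
grip_width: 0.602
finger_force: 0.0
```

```bash
python3 look.py c
```

```text
14.475 [566.90201508 -29.94645752  14.8487917 ] [-3.14076182 -0.00578072  0.19285167] [-1.72270644 -0.14272475 -0.84785463]
top cartridge [([613.0, -18.3, -1.2], 0.37)]
top gate [([698.5, 357.8, -0.1], 0.35)]
scene cartridge [([611.4, -20.7, 0.2], 0.82)]
scene gate []
wrist cartridge [([611.0, -20.7, -4.9], 0.79)]
wrist gate []
```

View pics/c.png

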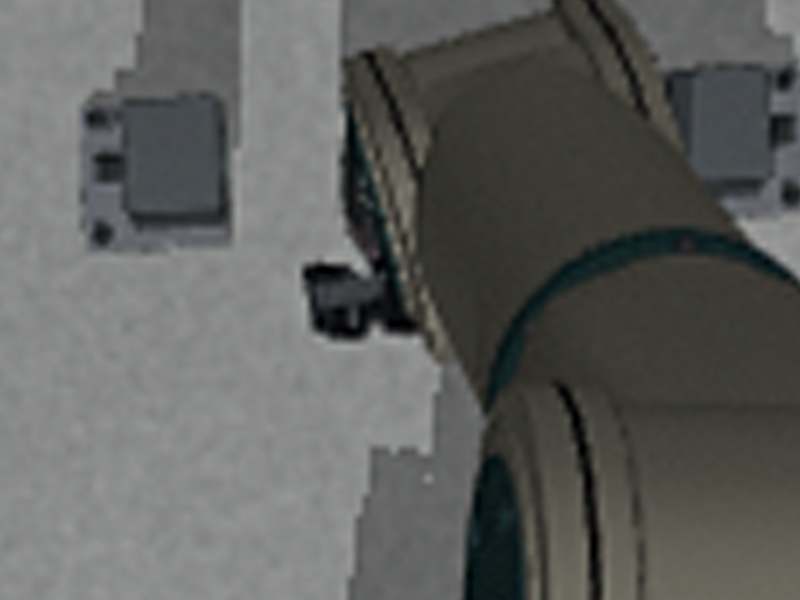

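The top view shows the arm hiding the cartridge, but the finger geometry and the detections agree on about (612.3,-20.6). About 12.5 mm remain; push that, then back off and rise to check.

Call:
apply_moves(plan=[{"dp":[0.004,0,0],"rotation":[0,0,0],"gripper":0.6},{"dp":[0.004,0,0],"rotation":[0,0,0],"gripper":0.6},{"dp":[0.003,0,0],"rotation":[0,0,0],"gripper":0.6},{"dp":[0.0015,0,0],"rotation":[0,0,0],"gripper":0.6},{"dp":[0,0,0],"rotation":[0,0,0],"gripper":0.6},{"dp":[-0.02,0,0],"rotation":[0,0,0],"gripper":0.6},{"dp":[-0.04,0,0],"rotation":[0,0,0],"gripper":0.6},{"dp":[0,0,-0.06],"rotation":[0,0,0],"gripper":0.6},{"dp":[0,0,-0.06],"rotation":[0,0,0],"gripper":0.6},{"dp":[-0.04,0,-0.04],"rotation":[0,0,0],"gripper":0.6},{"dp":[-0.04,0,-0.04],"rotation":[0,0,0],"gripper":0.6},{"dp":[0,0,0],"rotation":[0,0,0],"gripper":0.6}])

```text
clock: 16.42
position: [440.7, -55.6, 217.1]
orientation: [3.139, -0.011, 0.191]
wrist_force: [1.5, -0.6, -0.4]
grip_width: 0.6
finger_force: 0.0
```

```bash
python3 look.py d
```

```text
16.425 [440.68914695 -55.63670675 217.06205722] [ 3.13935463 -0.01109333  0.19136312] [ 1.53460562 -0.64607996 -0.42093732]
top cartridge [([628.4, -17.0, -1.2], 0.55), ([684.1, -301.3, 3.8], 0.21)]
top gate []
scene cartridge [([624.1, -18.4, 0.5], 0.72)]
scene gate [([782.8, 10.1, -1.6], 0.34)]
wrist cartridge []
wrist gate []
```

View pics/dw.png

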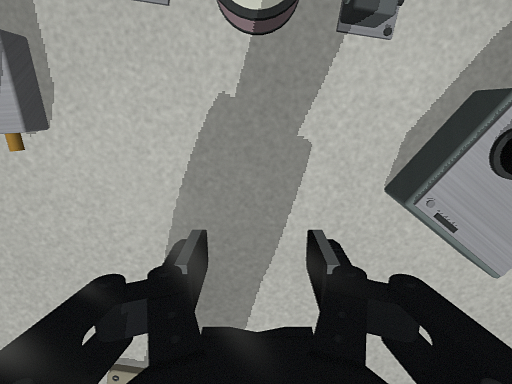

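The last view (my tenth) shows the cartridge rim at the top edge (258,15), beside the right head. I'll check its placement numerically.

Run:
```python
from h import *
from station import snapshot
for c in("top","scene"):
    p=snapshot(c)
    g=cv2.cvtColor(ortho(p,740,140,300,240,65,3),cv2.COLOR_BGR2GRAY)
    C=cv2.HoughCircles(cv2.GaussianBlur(g,(5,5),1),cv2.HOUGH_GRADIENT_ALT,1.5,50,param1=80,param2=.6,minRadius=100,maxRadius=160)
    print(c,"circ",None if C is None else [(740-v/3,140-u/3,r/3) for u,v,r in C[0]])
    o=ortho(p,740,140,300,240,55,3).astype(int);b,gr,r=o[...,0],o[...,1],o[...,2]
    # bluish-grey head tops vs neutral/brown shade
    m=((b-r>6)&(gr>50)&(gr<115)).astype(np.uint8)
    m=cv2.morphologyEx(m,cv2.MORPH_OPEN,np.ones((9,9)))
    n,_,st,ce=cv2.connectedComponentsWithStats(m)
    for k in range(1,n):
        if st[k,4]>3000: print(" blob x,y",740-ce[k][1]/3,140-ce[k][0]/3,"size",st[k,2]/3,st[k,3]/3,st[k,4]/9)
    for u,v in((90.4,618.4),(-127.6,631.2)):print(o[int((740-v)*3),int((140-u)*3)])
```

```text
top circ None
 blob x,y 621.2308051030946 -143.78308517371175 size 38.0 58.666666666666664 1111.888888888889
 blob x,y 611.9834082060497 96.7505690326445 size 57.0 60.0 2473.3333333333335
[79 76 71]
[57 52 50]
scene circ None
 blob x,y 657.0909339906875 -91.81877111293707 size 21.333333333333332 33.666666666666664 405.6666666666667
 blob x,y 631.7389123696817 -137.96979430825587 size 34.666666666666664 45.666666666666664 657.2222222222222
 blob x,y 623.1582240161454 90.37871958739768 size 40.0 46.0 1651.6666666666667
[98 94 89]
[68 65 62]
```

Call:
apply_moves(plan=[{"dp":[0,0,-0.06],"rotation":[0,0,0],"gripper":0.6},{"dp":[0.046,0,0],"rotation":[0,0,0],"gripper":0.6},{"dp":[0.046,0,0],"rotation":[0,0,0],"gripper":0.6},{"dp":[0.046,0,0],"rotation":[0,0,0],"gripper":0.6},{"dp":[0,0,0],"rotation":[0,0,0],"gripper":0.6},{"dp":[0,0,0],"rotation":[0,0,0],"gripper":0.6}])

```text
clock: 17.73
position: [574.7, -28.6, 274.2]
orientation: [-3.141, -0.003, 0.193]
wrist_force: [-0.2, -0.3, -0.1]
grip_width: 0.604
finger_force: 0.0
```

Run:
```python
from h import *
from station import snapshot,spotter,env
s=env.read_state();p=snapshot("wrist");print(s["position"],s["orientation"])
np.savez("wr.npz",f=p["frame"],pos=s["position"],ori=s["orientation"])
T=np.eye(4);T[:3,:3]=R.from_euler('xyz',s["orientation"]).as_matrix();T[:3,3]=s["position"]
W=T@np.array(p["mount"])
p["eye"]=W[:3,3];p["attitude"]=R.from_matrix(W[:3,:3]).as_euler('xyz')
o=ortho(p,740,160,350,240,65,3);g=cv2.cvtColor(o,cv2.COLOR_BGR2GRAY)
C=cv2.HoughCircles(cv2.GaussianBlur(g,(5,5),1),cv2.HOUGH_GRADIENT_ALT,1.5,50,param1=80,param2=.6,minRadius=90,maxRadius=160)
print("circ",None if C is None else [(740-v/3,160-u/3,r/3) for u,v,r in C[0]])
o=ortho(p,740,160,350,240,55,3);cv2.imwrite("pics/wo.png",o)
g=cv2.cvtColor(o,cv2.COLOR_BGR2GRAY)
for y in(90,-128):
    sub=cv2.resize(g[300:540,int((160-y)*3)-120:int((160-y)*3)+120],(30,30),interpolation=cv2.INTER_AREA)
    print("head region y",y,"x 640..560, 2.67mm/px");print("\n".join("".join("%4d"%v for v in r) for r in sub[::1]))
print([(np.round(d["at"],1).tolist(),d["confidence"]) for n in("gate","cartridge") for d in spotter.landmark_of(p,n)] if 0 else "")
```

```text
[574.67585    -28.62208092 274.20970642] [-3.14062387 -0.00318923  0.19286851]
circ [(np.float32(622.0), np.float32(-17.0), np.float32(44.39215)), (np.float32(622.0), np.float32(-17.0), np.float32(38.593536))]
head region y 90 x 640..560, 2.67mm/px
 182 175 181 186 181 158 102  98 102 103 103 104 104 104 104 104 104 104 104 105  94  52  44  44  45  97 134 145 177 184
 182 181 185 184 182 161 117  99 102 102 102 102 102 102 103 103 103 103 103 104  96  53  44  43  45  92 138 163 181 184
 184 182 180 178 175 160 119  98 102 103 102 102 103 103 103 102 102 103 102 103  96  55  42  58  50  91 136 161 186 183
 180 180 178 176 179 161 115  97 103 103 102 103 102 102 102 102 103 102 102 103  98  57  53  77  57  86 145 188 180 179
 181 178 178 177 184 161 124  97 102 102 102 102 101 103 102 102 102 103 103 103  98  59  66  77  59  82 136 185 173 180
 189 187 178 181 183 122  87  95 102 102 102 102 102 102 102 101 102 101 102 102  98  61  76  78  60  76 130 181 175 184
 191 186 178 182 164  41  46  95 102 102 102 101 101 102 101 102 102 102 102 102 100  65  79  80  63  69 145 185 188 184
 178
[... 5749 characters left out ...]
186 190 185 186 191 192 195 195 193 192 187 185 188 196 192 181 179 184 187 189 194 191 185 190
 136 133 144 184 189 190 186 186 186 183 188 193 191 190 191 185 180 184 190 192 186 185 184 188 192 193 189 186 184 183
 137 137 181 188 185 180 183 181 184 189 186 190 187 188 185 181 180 183 188 191 191 191 185 181 185 191 193 190 192 190
 133 134 187 187 186 183 185 183 180 186 188 185 186 187 181 184 183 187 187 189 187 189 191 184 189 193 195 197 195 193
 134 132 188 185 185 184 188 182 180 184 191 190 187 188 186 188 191 193 190 185 190 187 188 189 194 196 194 195 194 190
 130 161 193 185 182 186 187 178 187 194 193 185 187 191 189 190 195 192 189 186 190 188 185 192 190 189 191 192 195 194
```

In the wrist image the cartridge centre is (622,-17) and the midpoint between the heads is (626.5,-17.5). The error is under 5 mm along and 1 mm across, which is within tolerance. Back to the handle.

Call:
apply_moves(plan=[{"dp":[-0.0253,0.051,0],"rotation":[0,0,0],"gripper":0.8},{"dp":[-0.0253,0.051,0],"rotation":[0,0,0],"gripper":0.8},{"dp":[-0.0253,0.051,0],"rotation":[0,0,0],"gripper":0.8},{"dp":[-0.0253,0.051,0],"rotation":[0,0,0],"gripper":0.8},{"dp":[-0.0253,0.051,0],"rotation":[0,0,0],"gripper":0.8},{"dp":[-0.0253,0.051,0],"rotation":[0,0,0],"gripper":0.8},{"dp":[0,0,0],"rotation":[0,0,-0.1736],"gripper":0.8},{"dp":[0,0,0],"rotation":[0,0,-0.1736],"gripper":0.8},{"dp":[0,0,0],"rotation":[0,0,-0.1736],"gripper":0.8},{"dp":[0,0,0],"rotation":[0,0,-0.1736],"gripper":0.8},{"dp":[0,0,0],"rotation":[0,0,-0.1736],"gripper":0.8},{"dp":[0,0,0],"rotation":[0,0,0],"gripper":0.8}])

```text
clock: 19.27
position: [484.1, -358.0, 274.0]
orientation: [3.139, -0.004, 1.058]
wrist_force: [0.2, -0.9, 0.0]
grip_width: 0.799
finger_force: 0.0
```

Run:
```python
from h import *
from station import snapshot,spotter,env
s=env.read_state();print(s["clock"],s["position"],s["orientation"])
for c in("wrist","top","scene"):
  p=snapshot(c)
  for n in("handle_axis","handle_tip","cartridge"):print(c,n,[(np.round(d["at"],1).tolist(),round(d["confidence"],2)) for d in spotter.landmark_of(p,n)])
```

```text
19.275 [ 484.07623665 -357.98737396  274.03868139] [ 3.13854743 -0.00370587  1.05827198]
wrist handle_axis [([515.2, -298.8, 106.9], 0.79)]
wrist handle_tip [([474.7, -375.0, 106.5], 0.72)]
wrist cartridge []
top handle_axis [([515.6, -303.1, 107.3], 0.59)]
top handle_tip [([476.3, -373.4, 106.7], 0.91)]
top cartridge [([629.2, -13.1, -2.0], 0.76)]
scene handle_axis [([518.4, -301.0, 107.1], 0.75)]
scene handle_tip [([473.5, -373.5, 106.6], 0.61)]
scene cartridge [([625.7, -18.9, -0.5], 0.7), ([680.6, -305.3, 0.5], 0.54)]
```

Call:
apply_moves(plan=[{"dp":[0,0,0.049],"rotation":[0,0,0],"gripper":0.8},{"dp":[0,0,0.049],"rotation":[0,0,0],"gripper":0.8},{"dp":[0,0,0.049],"rotation":[0,0,0],"gripper":0.8},{"dp":[0,0,0.048],"rotation":[0,0,0],"gripper":0.8},{"dp":[0,0,0],"rotation":[0,0,0],"gripper":0.4},{"dp":[0,0,0],"rotation":[0,0,0],"gripper":0.4},{"dp":[0,0,0],"rotation":[0,0,0],"gripper":0.4},{"dp":[0,0,0],"rotation":[0,0,0],"gripper":0.4}])

```text
clock: 20.88
position: [487.1, -358.3, 80.7]
orientation: [3.135, -0.004, 1.06]
wrist_force: [0.1, -0.4, 0.0]
grip_width: 0.402
finger_force: 0.0
```

Call:
apply_moves(plan=[{"dp":[0.001,-0.0111,0],"rotation":[0,0,0.1745],"gripper":0.4},{"dp":[0.001,-0.0111,0],"rotation":[0,0,0.1745],"gripper":0.4},{"dp":[0.001,-0.0111,0],"rotation":[0,0,0.1745],"gripper":0.4},{"dp":[0.001,-0.0111,0],"rotation":[0,0,0.1745],"gripper":0.4},{"dp":[0.001,-0.0111,0],"rotation":[0,0,0.1745],"gripper":0.4},{"dp":[0.001,-0.0111,0],"rotation":[0,0,0.1745],"gripper":0.4},{"dp":[0.001,-0.0111,0],"rotation":[0,0,0.1745],"gripper":0.4},{"dp":[0.001,-0.0111,0],"rotation":[0,0,0.1745],"gripper":0.4},{"dp":[0.001,-0.0111,0],"rotation":[0,0,0.1745],"gripper":0.4},{"dp":[0,-0.002,0],"rotation":[0,0,0],"gripper":0.4},{"dp":[0,0.002,0],"rotation":[0,0,0],"gripper":0.4}])

```text
clock: 22.25
position: [462.2, -270.7, 79.4]
orientation: [-3.138, -0.005, -0.506]
wrist_force: [0.4, -0.8, -0.1]
grip_width: 0.397
finger_force: 0.0
```

Call:
apply_moves(plan=[{"dp":[0,0,0],"rotation":[0,0,0],"gripper":0.8},{"dp":[0,0,0],"rotation":[0,0,0],"gripper":0.8},{"dp":[0,0,0],"rotation":[0,0,0],"gripper":0.8},{"dp":[0,0,-0.05],"rotation":[0,0,0],"gripper":0.8},{"dp":[0,0,-0.05],"rotation":[0,0,0],"gripper":0.8},{"dp":[0,0,-0.05],"rotation":[0,0,0],"gripper":0.8},{"dp":[0,0,0],"rotation":[0,0,0],"gripper":0.8},{"dp":[0,0,0],"rotation":[0,0,0],"gripper":0.8}])

```text
clock: 23.25
position: [460.5, -270.5, 228.4]
orientation: [-3.138, -0.003, -0.51]
wrist_force: [-1.4, -0.2, -0.7]
grip_width: 0.802
finger_force: 0.0
```

Run:
```python
from h import *
from station import snapshot,spotter,env
s=env.read_state();print(s["clock"],s["position"],s["orientation"],s["wrist_force"])
for c in("wrist","top","scene"):
  p=snapshot(c)
  L={n:spotter.landmark_of(p,n) for n in("handle_axis","handle_tip","cartridge")}
  for n,l in L.items():print(c,n,[(np.round(d["at"],1).tolist(),round(d["confidence"],2)) for d in l])
  if c=="wrist":
    o=cv2.imread("pics/w1.png",0);f=cv2.cvtColor(p["frame"],cv2.COLOR_BGR2GRAY)
    print("diff of handle area to the start view",np.abs(o.astype(int)-f)[60:215,205:360].mean())
    for r in(150,170,190,203): print(r,np.where(f[r,230:290]<50)[0]+230)
```

```text
23.25 [ 460.54371554 -270.49269214  228.42143636] [-3.13758309e+00 -2.63636194e-03 -5.09705576e-01] [-1.44778094 -0.21943153 -0.74918551]
wrist handle_axis [([515.9, -302.8, 108.4], 0.97)]
wrist handle_tip [([439.1, -261.5, 103.8], 0.77)]
wrist cartridge [([622.9, -17.2, -4.1], 0.73)]
diff of handle area to the start view 10.670801248699272
150 [248 249 250 251 252 253 254 255 260 261 262 263 264 265 266 267 268]
170 [248 249 250 251 252 253 254 255 256 261 262 263 264 265 266 267 268 269]
190 [250 251 252 253 254 255 256 257 262 263 264 265 266 267 268 269]
203 [249 250 251 252 253 254 255 256 257 258 262 263 264 265 266 267 268 269
 270 271 273]
top handle_axis [([515.1, -302.3, 104.2], 0.76)]
top handle_tip [([441.5, -261.1, 106.0], 0.57)]
top cartridge [([626.5, -14.7, -1.0], 0.83)]
scene handle_axis [([515.4, -300.6, 105.6], 0.81)]
scene handle_tip [([438.2, -258.3, 104.0], 0.68)]
scene cartridge [([627.1, -18.5, 0.7], 0.95)]
```

The handle is back at its starting direction (on) and the cartridge is in place, so I'm handing in.

```bash
python3 -c "
from station import env;print(env.job_done())"
```

```text
the job is handed in; nothing more can be done
None
```

The job is handed in, but no verdict came back: the handle went off and fully back on, and the cartridge stands about 5 mm short of the gate midpoint along the gate and 1 mm off across it by my last check (12 mm allowed).

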